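# Feed the tube rack past the spring gate

## Task

Feed the black tube rack into the blue chute until it is fully home at the end stop: press the gate's black rubber treadle strip down with one fingertip so that the yellow bar sinks out of the lane, and keep it pressed with that finger while another finger pushes the rack from behind over the sunken bar. Then move clear so that the bar springs up shut behind the rack. Only press and push: do not lift the rack, keep the sample tubes standing in it, and leave the bottle, the electrode and the tape roll where they are.

Things in the scene. Friction and masses are not known exactly. Their poses are not given: they have to be found in the camera images.
- chute: Blue straight chute, fixed. Origin: on the work surface, under the lane's centre line at the gate bar; x runs along the lane the way the rack must go, y left, z up. Deck 34 mm above the surface, x -147 to +110 mm, slot for the bar at x -7 to +7. Walls: inner faces y = +-30, 5 mm thick, tops 54 mm above the surface. Near end open; end stop face x = +100. Left: treadle, posts 52 mm high.
- gate (a joint): Gate angle (rad): 0 = shut (bar up in the lane), grows as the treadle is pressed down, hard stop 0.36; from 0.24 on the bar is below the deck all along. A spring returns it to 0; holding the strip down takes about 1.5 N. Hinge line parallel to the lane, at chute y = +94 mm, 46 mm above the surface.
- treadle (a point): Middle of the top of the black rubber treadle strip (chute x -151 to +19 mm, y 40 to 64). Shut, it is level, 56 mm above the surface (22 mm above the deck). Its middle sinks 42 mm x sin(gate angle): 10 mm when the bar is just under the deck, 15 mm at the hard stop. Press it anywhere along its length; the fingertip may slide along it.
- bar (a point): Middle of the top of the yellow gate bar (8 mm thick along the lane, 10 mm high, reaching from the left wall to chute y = -8 mm). Shut, its top is 14 mm and its underside 4 mm above the deck; it stops the rack's front at chute x = -4 mm and cannot be opened by pushing the rack.
- home (a point): Point on the deck, 55 mm past the bar on the lane's centre line: the rack's origin is here when the rack touches the end stop.
- tube_rack: Black tube rack, 56 mm wide, 90 mm long, 27 mm high, about 0.35 kg, lying lengthwise in the lane before the gate. Origin: centre of its underside; its y axis is its long axis and points down the lane (+x of the chute). Three sample tubes stand loosely in the three cells of its far (+y) end.
- tube_1: Sample tube with orange cap, 16 x 99 mm; origin at its foot, z axis along it upward; in the left cell of the rack's far row (rack x = -17.5, y = +35 mm).
- tube_2: Sample tube like tube_1, 16 x 100 mm, in the middle cell of the far row.
- tube_3: Sample tube like tube_1, 16 x 101 mm, in the right cell of the far row.
- alcohol_bottle: Small white bottle with blue cap, 41 mm wide, 92 mm high, beside the chute; origin at its foot. Leave alone.
- electrode: Suction electrode, dark rubber bulb on a metal cup, 32 mm wide, 45 mm high, beside the chute; origin at its foot. Leave alone.
- tape_roll: Roll of white tape, 50 mm wide, 26 mm high, left of the chute's far end; origin at its foot. Leave alone.
Mind the look-alikes: they are no part of the job. Leave any brown look-alike of the tube_rack alone.

How it is judged:
By the outcome, as a careful person would: the job done as asked, in the order asked, and still so for the second after the job is handed in, with the robot touching nothing.
It also fails if it takes over 45 s, if anything falls off the work surface, if the arm or the gripper's body presses on something with over 40 N, if the wrist force passes 120 N, or if a joint passes its speed limit or range.

## Robot

A 6-joint arm with a two-finger parallel gripper is mounted at the origin on a cart in front of the work surface, level with it; the furniture and walls round the work are solid. World frame = base frame: x ahead of the robot, y to its left, z up, the work surface at z = 0. Lengths are in mm, angles in rad, forces in N, time in s.
With the tool pointing down it reaches from about 350 to 975 mm from the base axis. Payload 7.1 kg.
Tool frame: the origin (TCP) lies on the front face of the gripper's body, between the roots of the fingers; the fingertips stand 80 mm ahead of it and the grasp point (between the pads) lies 61 mm ahead of it; z points along the fingers, y is the line along which they close (so a half turn about z gives the same grasp; the last joint's range is limited). The gripper opens to 88 mm and grips with 3 to 60 N. Pads are 20 mm wide; open, the fingers measure 115 mm over their backs; the gripper's body (75 mm by 178 mm) begins 61 mm behind the grasp point.
Start: joints at [1.171, 0.423, 1.63, -0, 1.089, -0.019], TCP at [232.257, 580.226, 302.675] pointing down, gripper open.
Joint ranges: [-3, 3], [-0.9, 2.11], [0.09, 2.58], [-1.31, 4.45], [0.11, 2.69], [-2.54, 2.54]. Speed limits (rad/s): [2.39, 2.39, 3.01, 3.14, 3.14, 3.14].

## Interface

Orientations are given as a rotation vector (axis times angle).
In Python, from workcell import readout, vision, close_job gives the robot as it stands.
- The arm moves only by the tool servo_tool, never from a script. Its argument "plan" is a list that holds one entry, the list of rows, each a list of 7 numbers: the gripper command: -1 is fully open, 1 is shut, values between are in proportion, then the shift along the world's x, y, z in units of 40 mm (1.0 is 40 mm), then the turn, a rotation vector about the world's x, y, z in units of 5 degrees (1.0 is 5 degrees). A call has 1 to 5 rows; each row shifts and turns the commanded pose from where the row before left it; what a row does not reach is not made up. A row lasts 1/12 s, in which the tool goes at most 41.7 mm and 7.16 degrees, less where a joint would pass 70% of its speed; a pose out of reach is approached as far as the arm can. A call is refused whole if a number of a shift passes 1 or a number of a turn 1, either way. A call with a gripper value outside its range is refused whole. The fingers move at their own pace and stop on an object; the grip force is fixed at half the most. Time passes only in rows, so rows that do not move let the fingers close. It gives the time, the measured TCP pose, the force, the opening and the grip force at its end, in the units of the state.
- readout.get_obs(): the state, without advancing time (a new reading comes with each control period).
- vision.get_image(name): name is "scene" or "top"; returns the picture (480x640x3 uint8, red, green, blue); there is no depth.
- vision.camera_params(name): a dict with "fx", "fy", "cx", "cy" (pixels), "rvec" (rotation vector, rad) and "tvec" (3), from world to camera coordinates, as OpenCV has them. Camera axes: x right, y down, z forward; pixel columns grow to the right and rows downward; lengths in mm; the calibration is good to about 2 mm. A picture is of the moment at which its call begins. camera_params takes no time and is no camera call.
- close_job(): hands the job in; it is judged then, once.
The state is a dict: "t": time; "qpos": joint angles; "qvel": joint speeds; "joint_torque": joint torques, N m; "ee_pos": TCP position; "orientation": TCP orientation; "ft_force": force on the tool from outside, world axes, zero at the start; "moment": the same for the moment, N m; "width": finger opening in mm; "grasp_force": force on a finger pad.
Only numpy, scipy, OpenCV 4.12 (cv2) and the standard library are available. Lean on these libraries where they do the work, as an engineer would, in place of code of your own. Each camera call takes 0.05 s, during which the arm holds its last target. There are 200 camera calls.

## Working session

There is one attempt and no reset: what is moved stays moved. The work goes in short steps, Python scripts to look and compute and a tool call to move; the robot and the scene stay as the last step left them, time stands still between calls to the robot, and variables do not carry over. Pictures are saved under pics/ and viewed, at most 10 in all, crops included, and the job is handed in when it is done.

Besides the shell and the picture viewer there is one more tool, called by a JSON object that holds its "api" and its "payload", one argument or row to a line. servo_tool: Moves the arm, as the interface text tells. Its arguments: {"type":"object","properties":{"plan":{"type":"array"}},"required":["plan"]}

```bash
mkdir -p pics; python3 - <<'E'
from workcell import readout, vision
import cv2
for n in("scene","top"):
    cv2.imwrite(f"pics/{n}0.png",vision.get_image(n)[:,:,::-1]); print(vision.camera_params(n))
print(readout.get_obs())
E
```

```text
{'fx': 546.9825911937861, 'fy': 546.9825911937861, 'cx': 323.2600544004576, 'cy': 236.81386618878196, 'rvec': array([ 2.08663217, -1.20043101,  0.48935872]), 'tvec': array([-195.21907632,  465.5217097 ,  476.332857  ])}
{'fx': 445.65954146331825, 'fy': 445.65954146331825, 'cx': 317.65422738327726, 'cy': 234.81747804610157, 'rvec': array([ 2.13583035, -2.1857937 ,  0.16682011]), 'tvec': array([143.95184767, 587.26327147, 834.73611356])}
{'t': 0.1, 'qpos': array([ 1.17095943e+00,  4.23759875e-01,  1.63061845e+00,  1.08350850e-05,
        1.08861116e+00, -1.89546613e-02]), 'qvel': array([-9.01890839e-05, -3.27849379e-03, -1.31594666e-03, -6.92597278e-05,
        8.20976117e-04,  1.09378473e-05]), 'joint_torque': array([ 3.23370496e-04, -5.45617175e+01, -2.74326932e+01,  6.45268173e-02,
        1.88809651e-02,  2.80225080e-06]), 'ee_pos': array([232.12899861, 579.86232451, 301.98028168]), 'orientation': array([-5.94629417e-01, -3.08449873e+00,  2.14287660e-03]), 'ft_force': array([-0.46754041,  0.14142263, -0.04862474]), 'moment': array([-0.03913831, -0.00557443, -0.04459935]), 'grasp_force': 0.0, 'width': 87.55146828731316}
```

View pics/scene0.png

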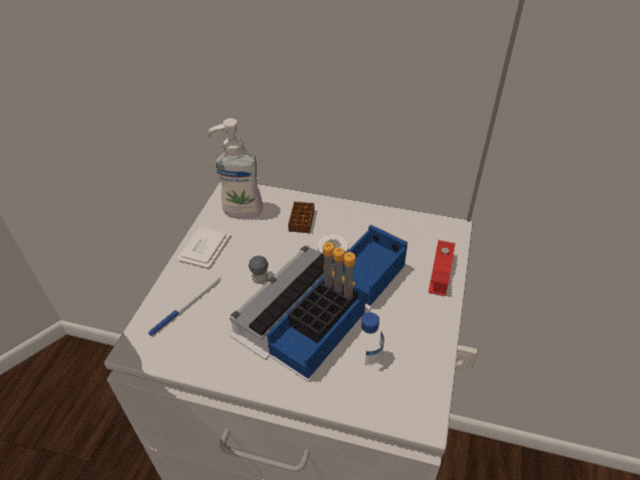

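View pics/top0.png

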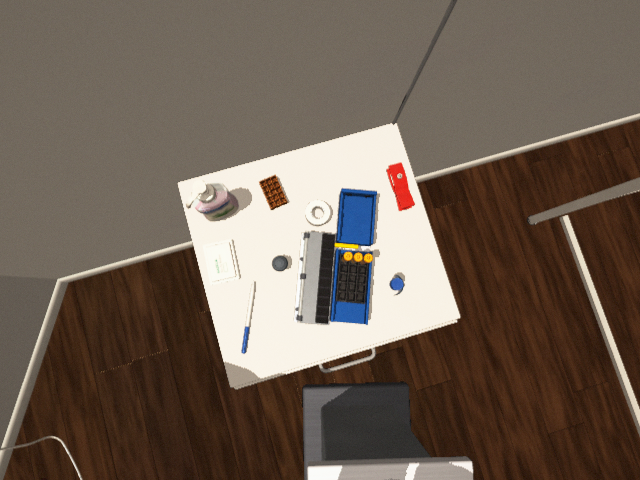

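The scene view shows the blue chute at about (340,300), with the black rack holding three orange-capped tubes at (320,310) and the treadle and grey posts on its left. The bottle is at (372,340), the electrode at (259,268) and the tape at (333,245). There are two rack candidates: black (352,278 in top), in the lane with tubes, and brown (273,192 in top), off to the side. The black one in the lane is the target. I'll enlarge both views.

```bash
python3 - <<'E'
import cv2
a=cv2.imread("pics/top0.png")[180:330,285:415]; cv2.imwrite("pics/topc.png",cv2.resize(a,None,fx=4,fy=4,interpolation=cv2.INTER_CUBIC))
a=cv2.imread("pics/scene0.png")[225:375,225:415]; cv2.imwrite("pics/scc.png",cv2.resize(a,None,fx=4,fy=4,interpolation=cv2.INTER_CUBIC))
E
```

```text
(no output)
```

View pics/topc.png

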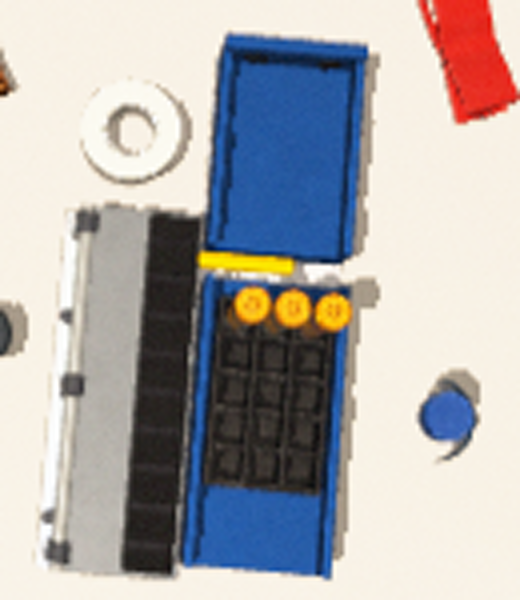

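View pics/scc.png

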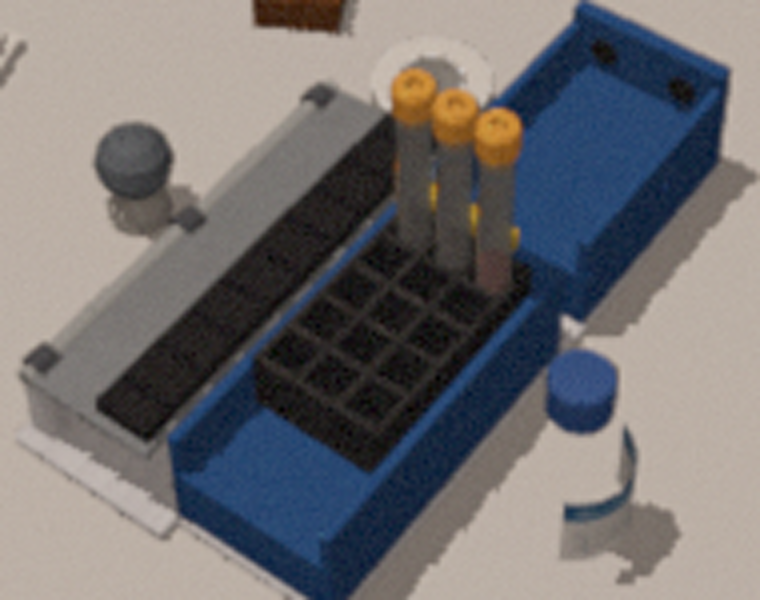

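Both crops confirm it: black rack in the lane, three orange caps in its far row, treadle strip to its left. The rack's rear edge is at (205–318, 489) in the top crop. Next I'll fit the chute pose.

```bash
cat >h.py <<'E'
import numpy as np,cv2
from scipy.optimize import least_squares
from workcell import vision
P={n:vision.camera_params(n) for n in("top","scene")}
def proj(n,X):
    p=P[n];K=np.array([[p['fx'],0,p['cx']],[0,p['fy'],p['cy']],[0,0,1]])
    return cv2.projectPoints(np.array(X,float).reshape(-1,3),p['rvec'],p['tvec'],K,None)[0].reshape(-1,2)
def w(q,L):
    L=np.atleast_2d(np.array(L,float));c,s=np.cos(q[2]),np.sin(q[2])
    return np.c_[q[0]+c*L[:,0]-s*L[:,1],q[1]+s*L[:,0]+c*L[:,1],L[:,2]]
E
python3 - <<'E'
from h import *
T=[((228,36),(110,35,54)),((367,45),(110,-35,54)),((183,565),(-147,35,54)),((331,578),(-147,-35,54)),((152,213),(19,64,56)),((202,215),(19,40,56)),((123,571),(-151,64,56)),((173,574),(-151,40,56)),((294,262),(0,-8,48))]
S=[((172,437),(-147,35,54)),((583,3),(110,35,54)),((728,72),(110,-35,54)),((98,404),(-151,64,56)),((147,438),(-151,40,56))]
tp=np.array([a for a,_ in T])/4+[285,180];sp=np.array([a for a,_ in S])/4+225
f=lambda q:np.r_[(proj("top",w(q,[b for _,b in T]))-tp).ravel(),(proj("scene",w(q,[b for _,b in S]))-sp).ravel()]
best=min((least_squares(f,[600,0,y],loss='soft_l1') for y in(-.5,0,.5)),key=lambda r:r.cost)
q=best.x;print(q,np.round(f(q).reshape(-1,2),1).tolist())
# rack rear x
tr=np.array([(205,485),(318,493)])/4+[285,180]; sr=np.array([(257,360),(375,432)])/4+225
g=lambda r:np.r_[(proj("top",w(q,[(r[0],r[1]+28,61),(r[0],r[1]-28,61)]))-tr).ravel(),(proj("scene",w(q,[(r[0],r[1]+28,61),(r[0],r[1]-28,61)]))-sr).ravel()]
r=least_squares(g,[-95,0]);print(r.x,g(r.x).round(1))
for p,z in(((450,415),92),):
    p=np.array(p)/4+[285,180]
    print("bottle",least_squares(lambda v:(proj("top",[[*v,z]])-p).ravel(),[500,0]).x)
np.save("q.npy",q)
E
```

```text
[ 5.66124803e+02  5.93179233e+01 -9.90151921e-02] [[-1.2, -0.7], [-0.3, -0.2], [0.8, 0.5], [1.0, 0.0], [-0.4, -0.3], [-0.4, 0.2], [0.2, 0.1], [0.5, 0.3], [0.4, 0.6], [-0.7, -0.3], [-0.4, 0.8], [1.3, 1.6], [-0.5, -1.3], [0.6, -1.3]]
[-108.6910359     2.33318647] [-0.6  0.1  1.   0.4 -1.7 -1.2  1.7  0.5]
bottle [490.35343723 -11.33093917]
```

{"api": "servo_tool", "payload": {
  "plan": [
    [[0.1,0.37,-0.86,0,0,0,0.23],[0.1,0.37,-0.86,0,0,0,0.23],[0.1,0.37,-0.86,0,0,0,0.23],[0.1,0.37,-0.86,0,0,0,0.23],[0.1,0.37,-0.86,0,0,0,0.23]]
  ]
}}

```text
t: 0.52
ee_pos: [306.3, 406.5, 302.3]
orientation: [-0.437, -3.111, 0.001]
ft_force: [0.1, -1.0, 0.6]
width: 57.6
grasp_force: 0.0
```

{"api": "servo_tool", "payload": {
  "plan": [
    [[0.1,0.37,-0.86,0,0,0,0.23],[0.1,0.37,-0.86,0,0,0,0.23],[0.1,0.37,-0.86,0,0,0,0.23],[0.1,0.37,-0.86,0,0,0,0.23],[0.1,0.37,-0.86,0,0,0,0.23]]
  ]
}}

```text
t: 0.93
ee_pos: [380.4, 234.5, 302.6]
orientation: [-0.28, -3.129, 0.0]
ft_force: [0.5, 0.0, 0.6]
width: 39.6
grasp_force: 0.0
```

{"api": "servo_tool", "payload": {
  "plan": [
    [[0.1,0.37,-0.86,0,0,0,0.23],[0.1,0.37,-0.86,0,0,0,0.23],[0.1,0.37,-0.86,0,0,0,0.23],[0.1,0.37,-0.86,0,0,0,0.23],[0.1,0,0,0,0,0,0]]
  ]
}}

```text
t: 1.35
ee_pos: [441.3, 94.1, 302.7]
orientation: [0.162, 3.136, -0.002]
ft_force: [0.3, -0.0, -0.0]
width: 39.5
grasp_force: 0.0
```

{"api": "servo_tool", "payload": {
  "plan": [
    [[0.1,-0.03,0.03,-0.8,0,0,0],[0.1,-0.03,0.02,-0.8,0,0,0],[0.1,0,0,-0.8,0,0,0],[0.1,0,0,-0.8,0,0,0],[0.1,0,0,-0.6,0,0,0.05]]
  ]
}}

```text
t: 1.77
ee_pos: [436.0, 100.7, 148.6]
orientation: [-0.15, -3.136, 0.001]
ft_force: [0.5, 0.4, 0.3]
width: 39.8
grasp_force: 0.0
```

```bash
python3 - <<'E'
from h import *
a=vision.get_image("scene")[200:390,210:430,::-1].copy(); a=cv2.resize(a,None,fx=3,fy=3,interpolation=cv2.INTER_CUBIC)
cv2.imwrite("pics/s1.png",a)
b=vision.get_image("top")[180:340,270:430,::-1]; cv2.imwrite("pics/t1.png",cv2.resize(b,None,fx=3.5,fy=3.5,interpolation=cv2.INTER_CUBIC))
E
```

```text
(no output)
```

View pics/s1.png

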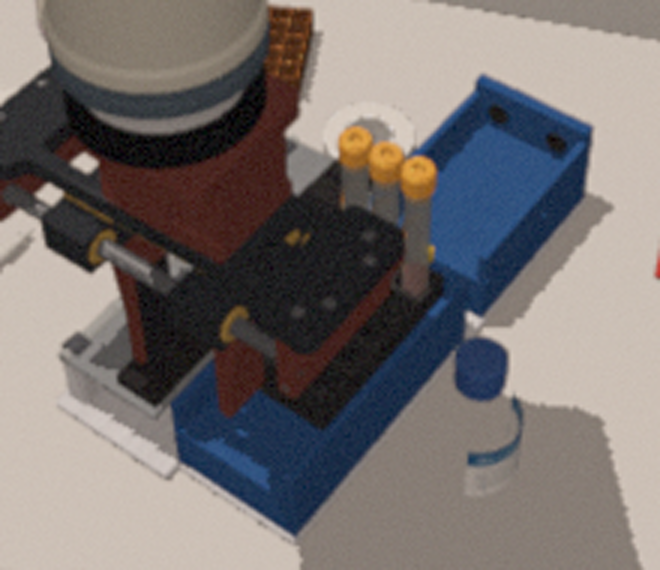

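The lane finger's tip is at crop (238,412), behind the rack, and the press finger's tip is at about (140,370), over the strip. Next I'll let it settle and check its lane coordinates.

{"api": "servo_tool", "payload": {
  "plan": [
    [[0.1,0,0,0,0,0,0],[0.1,0,0,0,0,0,0]]
  ]
}}

```text
t: 2.03
ee_pos: [437.7, 101.0, 151.8]
orientation: [0.15, 3.137, 0.001]
ft_force: [0.4, -0.5, -1.0]
width: 39.4
grasp_force: 0.0
```

```bash
cat >>h.py <<'E'
def loc():
    from workcell import readout
    q=np.load("q.npy");o=readout.get_obs();d=o['ee_pos']-[q[0],q[1],0];c,s=np.cos(q[2]),np.sin(q[2])
    R=cv2.Rodrigues(o['orientation'])[0]
    print("tcp lane",(c*d[0]+s*d[1]).round(1),(-s*d[0]+c*d[1]).round(1),"tipz",(d[2]-80).round(1),"yaw err deg",np.degrees(np.arctan2(R[1,1],R[0,1])-np.pi/2-q[2]).round(2),"F",o['ft_force'].round(1),"w",o['width'].round(1))
    return o,R
E
python3 - <<'E'
from h import *
o,R=loc();W=o['width']/2
for y in(W,W+13.5,-W,-W-13.5):
    print((proj("scene",[o['ee_pos']+R@[x,y,80] for x in(-10,10)])-[210,200])*3)
E
```

```text
Traceback (most recent call last):
  File "h.py", line 15, in loc
    print("tcp lane",(c*d[0]+s*d[1]).round(1),(-s*d[0]+c*d[1]).round(1),"tipz",(d[2]-80).round(1),"yaw err deg",np.degrees(np.arctan2(R[1,1],R[0,1])-np.pi/2-q[2]).round(2),"F",o['ft_force'].round(1),"w",o['width'].round(1))
                                                                                                                                                                                                           ^^^^^^^^^^^^^^^^
AttributeError: 'float' object has no attribute 'round'
```

```bash
sed -i "s/o\['width'\].round(1)/o['width']/" h.py
python3 - <<'E'
from h import *
o,R=loc();W=o['width']/2
for y in(W,W+13.5,-W,-W-13.5):
    print(((proj("scene",[o['ee_pos']+R@[x,y,80] for x in(-10,10)])-[210,200])*3).round().tolist())
E
```

```text
tcp lane -131.9 28.8 tipz 71.8 yaw err deg 0.21 F [ 0.4 -0.5 -1. ] w 39.38060588560444
[[182.0, 327.0], [153.0, 356.0]]
[[159.0, 313.0], [130.0, 342.0]]
[[250.0, 368.0], [222.0, 399.0]]
[[274.0, 383.0], [246.0, 414.0]]
```

View pics/t1.png

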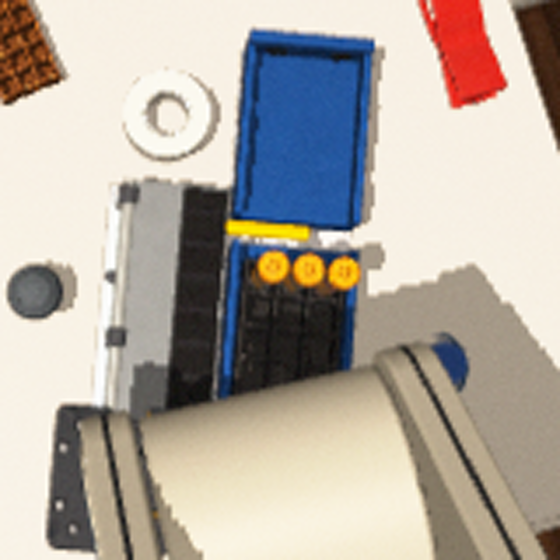

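{"api": "servo_tool", "payload": {
  "plan": [
    [[0.1,-0.01,-0.12,-0.15,0,0,0],[0.1,0,0,-0.15,0,0,0],[0.1,0,0,0,0,0,0],[0.1,0,0,0,0,0,0]]
  ]
}}

```text
t: 2.37
ee_pos: [436.7, 95.7, 138.9]
orientation: [0.15, 3.138, 0.0]
ft_force: [0.4, -0.7, -0.7]
width: 39.1
grasp_force: 0.0
```

```bash
python3 -c "from h import *;loc()"
```

```text
tcp lane -132.4 23.4 tipz 58.9 yaw err deg 0.18 F [ 0.4 -0.7 -0.7] w 39.13097827139604
```

Now press down about 14.5 mm, to tip z ≈ 44.5.

{"api": "servo_tool", "payload": {
  "plan": [
    [[0.1,0,0,-0.12,0,0,0],[0.1,0,0,-0.12,0,0,0],[0.1,0,0,-0.12,0,0,0],[0.1,0,0,0,0,0,0],[0.1,0,0,0,0,0,0]]
  ]
}}

```text
t: 2.78
ee_pos: [436.6, 95.8, 123.9]
orientation: [-0.15, -3.137, 0.0]
ft_force: [-0.2, -1.0, 1.0]
width: 39.6
grasp_force: 0.7
```

```bash
python3 - <<'E'
from h import *
loc()
a=vision.get_image("scene")[200:390,210:430,::-1]; b=vision.get_image("top")[200:340,285:415,::-1]
cv2.imwrite("pics/s2.png",np.hstack([cv2.resize(a,(463,400),interpolation=cv2.INTER_CUBIC),cv2.resize(b,(330,400),interpolation=cv2.INTER_CUBIC)]))
E
```

```text
tcp lane -132.5 23.5 tipz 43.9 yaw err deg 0.21 F [-0.2 -1.   1. ] w 39.6475844086659
```

View pics/s2.png

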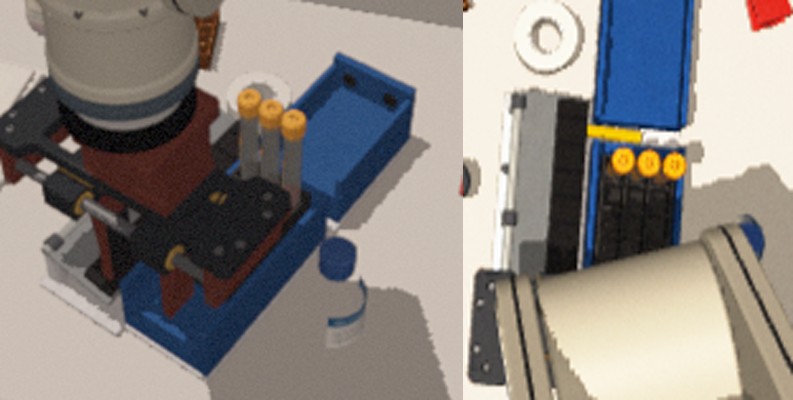

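The top view still shows yellow at (615,132), seen through the slot. In the scene view the yellow beside tube 3 is gone, so the bar has sunk. Fz rose about 1.7 N, which matches the spring. Now push slowly.

{"api": "servo_tool", "payload": {
  "plan": [
    [[0.1,0.1,-0.01,0,0,0,0],[0.1,0.1,-0.01,0,0,0,0],[0.1,0.06,-0.006,0,0,0,0],[0.1,0.06,-0.006,0,0,0,0],[0.1,0.06,-0.006,0,0,0,0]]
  ]
}}

```text
t: 3.3
ee_pos: [451.4, 94.2, 124.2]
orientation: [-0.15, -3.136, 0.0]
ft_force: [-4.2, 0.4, 3.1]
width: 39.6
grasp_force: 2.2
```

{"api": "servo_tool", "payload": {
  "plan": [
    [[0.1,0.06,-0.006,0,0,0,0],[0.1,0.08,-0.008,0,0,0,0],[0.1,0.1,-0.01,0,0,0,0],[0.1,0.1,-0.01,0,0,0,0],[0.1,0.1,-0.01,0,0,0,0]]
  ]
}}

```text
t: 3.72
ee_pos: [470.1, 92.5, 124.2]
orientation: [0.15, 3.138, 0.0]
ft_force: [-2.0, 0.6, 1.0]
width: 39.3
grasp_force: 1.4
```

```bash
python3 -c "from h import *;loc()"
```

```text
tcp lane -98.9 23.6 tipz 44.2 yaw err deg 0.21 F [-2.   0.6  1. ] w 39.3203655612612
```

{"api": "servo_tool", "payload": {
  "plan": [
    [[0.1,0.1,-0.01,0,0,0,0],[0.1,0.1,-0.01,0,0,0,0],[0.1,0.1,-0.01,0,0,0,0],[0.1,0.1,-0.01,0,0,0,0],[0.1,0.1,-0.01,0,0,0,0]]
  ]
}}

```text
t: 4.13
ee_pos: [489.9, 90.5, 124.3]
orientation: [0.15, 3.138, 0.0]
ft_force: [-2.4, 0.3, 1.1]
width: 39.9
grasp_force: 1.4
```

```bash
python3 - <<'E'
from h import *
loc()
a=vision.get_image("scene")[200:390,210:430,::-1]; b=vision.get_image("top")[180:340,275:425,::-1]
cv2.imwrite("pics/s3.png",np.hstack([cv2.resize(a,(463,400),interpolation=cv2.INTER_CUBIC),cv2.resize(b,(335,400),interpolation=cv2.INTER_CUBIC)]))
E
```

```text
tcp lane -78.9 23.5 tipz 44.3 yaw err deg 0.2 F [-2.4  0.3  1.1] w 39.904785331802074
```

View pics/s3.png

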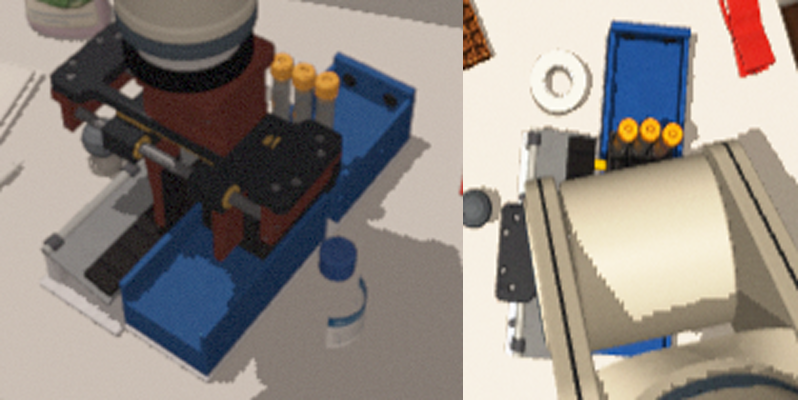

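The rack is over the sunken bar with its tubes upright (caps at top-crop (627–672,130)). Keep pushing.

{"api": "servo_tool", "payload": {
  "plan": [
    [[0.1,0.1,-0.01,0,0,0,0],[0.1,0.1,-0.01,0,0,0,0],[0.1,0.1,-0.01,0,0,0,0],[0.1,0.1,-0.01,0,0,0,0],[0.1,0.1,-0.01,0,0,0,0]]
  ]
}}

```text
t: 4.65
ee_pos: [509.8, 88.5, 124.3]
orientation: [-0.15, -3.138, 0.0]
ft_force: [-3.7, -0.2, 3.2]
width: 39.0
grasp_force: 2.2
```

{"api": "servo_tool", "payload": {
  "plan": [
    [[0.1,0.1,-0.01,0,0,0,0],[0.1,0.1,-0.01,0,0,0,0],[0.1,0.1,-0.01,0,0,0,0],[0.1,0.1,-0.01,0,0,0,0],[0.1,0.1,-0.01,0,0,0,0]]
  ]
}}

```text
t: 5.07
ee_pos: [529.8, 86.5, 124.3]
orientation: [-0.15, -3.138, 0.0]
ft_force: [-4.0, -1.1, 3.2]
width: 39.4
grasp_force: 2.3
```

{"api": "servo_tool", "payload": {
  "plan": [
    [[0.1,0.1,-0.01,0,0,0,0],[0.1,0.1,-0.01,0,0,0,0],[0.1,0.1,-0.01,0,0,0,0],[0.1,0.1,-0.01,0,0,0,0],[0.1,0.08,-0.008,0,0,0,0]]
  ]
}}

```text
t: 5.48
ee_pos: [549.3, 84.6, 124.3]
orientation: [0.15, 3.138, 0.0]
ft_force: [-3.9, -0.4, 3.6]
width: 39.6
grasp_force: 2.2
```

```bash
python3 -c "from h import *;loc()"
```

```text
tcp lane -19.3 23.5 tipz 44.3 yaw err deg 0.2 F [-3.9 -0.4  3.6] w 39.63175874276788
```

{"api": "servo_tool", "payload": {
  "plan": [
    [[0.1,0.08,-0.008,0,0,0,0],[0.1,0.08,-0.008,0,0,0,0],[0.1,0.08,-0.008,0,0,0,0],[0.1,0.06,-0.006,0,0,0,0],[0.1,0.04,-0.004,0,0,0,0]]
  ]
}}

```text
t: 5.9
ee_pos: [562.7, 83.2, 124.3]
orientation: [0.15, 3.138, 0.0]
ft_force: [-3.4, -0.7, 3.6]
width: 39.2
grasp_force: 2.3
```

{"api": "servo_tool", "payload": {
  "plan": [
    [[0.1,0.03,-0.003,0,0,0,0],[0.1,0.03,-0.003,0,0,0,0]]
  ]
}}

```text
t: 6.07
ee_pos: [564.6, 83.0, 124.3]
orientation: [-0.15, -3.138, 0.0]
ft_force: [-4.1, 0.9, 3.6]
width: 39.7
grasp_force: 2.2
```

```bash
python3 -c "from h import *;loc()"
```

```text
tcp lane -3.9 23.4 tipz 44.3 yaw err deg 0.2 F [-4.1  0.9  3.6] w 39.73049466921574
```

{"api": "servo_tool", "payload": {
  "plan": [
    [[0.1,0.03,-0.003,0,0,0,0],[0.1,0.03,-0.003,0,0,0,0],[0.1,0.03,-0.003,0,0,0,0]]
  ]
}}

```text
t: 6.32
ee_pos: [567.7, 82.7, 124.2]
orientation: [-0.15, -3.136, 0.0]
ft_force: [-8.5, 1.5, 7.6]
width: 39.4
grasp_force: 4.6
```

{"api": "servo_tool", "payload": {
  "plan": [
    [[0.1,0.03,-0.003,0,0,0,0],[0.1,0.02,-0.002,0,0,0,0]]
  ]
}}

```text
t: 6.48
ee_pos: [568.1, 82.6, 124.0]
orientation: [-0.151, -3.132, 0.0]
ft_force: [-13.4, 1.8, 11.7]
width: 40.1
grasp_force: 7.1
```

Force climbs (4→13 N) with almost no motion at lane x ≈ 0, so the rack is against the end stop. I'll back off while still pressing, then lift clear.

{"api": "servo_tool", "payload": {
  "plan": [
    [[0.1,-0.06,0.006,0,0,0,0],[0.1,-0.1,0.01,0,0,0,0],[0.1,-0.3,0.03,0,0,0,0],[0.1,-0.4,0.04,0,0,0,0],[0.1,-0.2,0.02,0,0,0,0]]
  ]
}}

```text
t: 6.9
ee_pos: [527.6, 86.8, 124.5]
orientation: [0.15, 3.136, 0.0]
ft_force: [0.2, -0.1, 0.3]
width: 39.4
grasp_force: 0.7
```

{"api": "servo_tool", "payload": {
  "plan": [
    [[0.1,0,0,0.1,0,0,0],[0.1,0,0,0.1,0,0,0],[0.1,0,0,0.1,0,0,0],[0.1,0,0,0.2,0,0,0],[0.1,0,0,0.5,0,0,0]]
  ]
}}

```text
t: 7.32
ee_pos: [527.4, 86.5, 163.5]
orientation: [-0.15, -3.135, 0.001]
ft_force: [-0.2, -0.2, 0.8]
width: 39.6
grasp_force: 0.0
```

{"api": "servo_tool", "payload": {
  "plan": [
    [[0.1,0,0,0.8,0,0,0],[0.1,0,0,0.8,0,0,0],[0.1,0,0,0.8,0,0,0],[0.1,-0.3,0.6,0.8,0,0,0],[0.1,-0.3,0.8,0.4,0,0,0]]
  ]
}}

```text
t: 7.73
ee_pos: [505.7, 142.1, 312.9]
orientation: [0.155, 3.132, 0.002]
ft_force: [1.5, 0.1, 1.1]
width: 39.4
grasp_force: 0.0
```

{"api": "servo_tool", "payload": {
  "plan": [
    [[0.1,-0.4,0.8,0,0,0,0],[0.1,-0.4,0.8,0,0,0,0],[0.1,-0.4,0.8,0,0,0,0],[0.1,-0.4,0.8,0,0,0,0],[0.1,-0.4,0.8,0,0,0,0]]
  ]
}}

```text
t: 8.15
ee_pos: [423.4, 304.2, 309.3]
orientation: [0.15, 3.137, 0.002]
ft_force: [-0.0, 0.3, -0.9]
width: 39.4
grasp_force: 0.0
```

{"api": "servo_tool", "payload": {
  "plan": [
    [[0.1,-0.4,0.8,0,0,0,0],[0.1,-0.4,0.8,0,0,0,0],[0.1,-0.4,0.8,0,0,0,0],[0.1,-0.2,0.4,0,0,0,0],[0.1,0,0,0,0,0,0]]
  ]
}}

```text
t: 8.57
ee_pos: [366.7, 417.9, 309.1]
orientation: [0.144, 3.137, 0.003]
ft_force: [0.5, -0.5, -0.1]
width: 39.2
grasp_force: 0.0
```

```bash
python3 - <<'E'
from h import *
loc()
a=vision.get_image("scene")[200:390,210:430,::-1]; b=vision.get_image("top")[180:340,275:425,::-1]
cv2.imwrite("pics/s4.png",np.hstack([cv2.resize(a,(463,400),interpolation=cv2.INTER_CUBIC),cv2.resize(b,(335,400),interpolation=cv2.INTER_CUBIC)]))
E
```

```text
tcp lane -233.9 337.1 tipz 229.1 yaw err deg 0.41 F [ 0.5 -0.5 -0.1] w 39.187251543301926
```

View pics/s4.png

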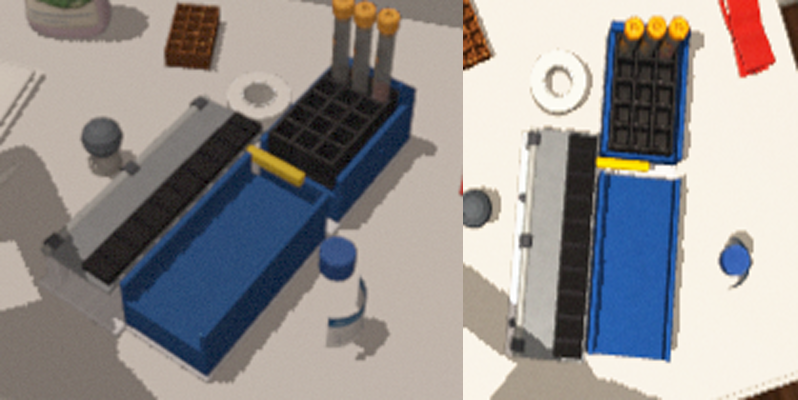

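The rack is at the end stop with all three tubes standing (caps at 634–680,27), and the bar is up behind it at (275,165). The bottle, electrode and tape haven't moved. Handing in.

```bash
python3 -c "from workcell import close_job;print(close_job())"
```

```text
the job is handed in; nothing more can be done
None
```

The job is handed in: the black rack is home at the end stop with its tubes standing, the bar has sprung up shut behind it, and the bottle, electrode and tape roll were left where they were.

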